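Drive the stuck hinge pin out of a nutcracker with a drift punch

TASK

The nutcracker clamped in the wooden cradle has a stuck hinge pin. Take the red drift punch out of its stand, feel along the groove on the hinge for the hole, and press the pin slowly down and right out of the hinge from above, never pushing harder than 25 N; then put the punch back upright in its stand. Leave the nearby food, mug and jar where they are.

Things in the scene. Friction and masses are not known exactly. Their poses are not given: they have to be found in the camera images.
- cradle: Fixed light beech cradle, 200 x 100 x 30 mm, on which a steel nutcracker is clamped flat, handles toward the cradle's -x. Origin: on the worktop, under groove; z up, x along the groove. The nutcracker's hinge is a steel block 44 (x) x 26 mm, from 30 to 60 mm above the worktop; the slot under it, 16 mm wide, takes the pin. Nothing else rises above 66 mm.
- groove (a point): Point on the floor of the open groove (10 mm wide, 3 mm deep, 57 mm above the worktop) on the hinge's top; x along the groove, z up. The pin's vertical hole, 8 mm across, opens in this floor on the middle line y = 0, but the nutcracker lies up to 10 mm either way along x in its cradle and that is not measured: the hole is at x = -10 to +10 mm, to be felt for or seen.
- hinge_pin (a joint): Stuck brass pin, 7.6 mm thick, 18 mm long, upright in the hole. Value: m driven down. At 0 its upper end is 5 mm below the groove floor (starts at 0 to 0.003); at 0.022 its upper end is level with the hinge's underside: it is out; hard stop at 0.025. Resists with 8 N friction plus 0.3 N per mm/s of speed (11 N at 10 mm/s); stays where it is left.
- punch: Drift punch, 125 mm long, about 90 g, upright in its stand. Origin: centre of the tip's end; z runs along it to the top. 0 to 40 mm: dark steel shank 6 mm thick, its end slightly bevelled; 40 to 125 mm: red round handle 16 mm thick, to be gripped (mass centre about 78 mm from the tip).
- stand_mouth (a point): Centre of the mouth of the hole in the punch stand, a fixed dark wooden block 70 x 70 mm, 46 mm high; z up. The hole is 11 mm across and goes right through; the shank hangs in it with the shoulder of the red handle resting on the block, the tip 40 mm below the mouth.
- lemon: Yellow lemon, 78 x 55 x 56 mm, bystander; origin at its underside.
- garlic: Garlic bulb, 53 x 54 x 53 mm, bystander; origin at its underside.
- mug: White mug, 92 x 127 x 95 mm, bystander; origin at the centre of its underside.
- spice_jar: Spice jar with red cap, 45 x 45 x 109 mm, bystander; origin at the centre of its underside.
Things that resemble listed ones, but are neither listed nor needed, are in the scene too. Of the things that look like the part that bears stand_mouth, the smaller one is meant. There is more than one size of the punch; the job needs the smaller.

How it is judged:
By the outcome, as a careful person would: the job done as asked, in the order asked, and still so for the second after the job is handed in, with the robot touching nothing.
It also fails if it takes over 67 s, if anything falls off the work surface, if the arm or the gripper's body presses on something with over 40 N, if the wrist force passes 120 N, or if a joint passes its speed limit or range.

ROBOT

A 6-joint arm with a two-finger parallel gripper is mounted at the origin on a cart in front of the work surface, level with it; the furniture and walls round the work are solid. World frame = base frame: x ahead of the robot, y to its left, z up, the work surface at z = 0. Lengths are in m, angles in rad, forces in N, time in s.
With the tool pointing down it reaches from about 0.375 to 0.975 m from the base axis. Payload 3.8 kg.
Tool frame: the origin (TCP) lies midway between the tips of the shut fingers; the grasp point (between the pads) lies 19 mm behind it; z points along the fingers, y is the line along which they close (so a half turn about z gives the same grasp; the last joint's range is limited). The gripper opens to 85 mm and grips with 20 to 120 N. Pads are 22 mm wide; open, the fingers measure 114 mm over their backs; the gripper's body (76 mm by 85 mm) begins 54 mm behind the grasp point. The pads swing forward as they close: fully open they stand 13 mm farther back than shut.
Start: joints at [-1.213, 0.264, 1.604, -0, 1.274, -0.037], TCP at [0.26, -0.623, 0.231] pointing down, gripper open.
Joint ranges: [-2.63, 2.63], [-0.94, 2.18], [0.31, 2.57], [-1.31, 4.45], [0, 2.66], [-2.55, 2.55]. Speed limits (rad/s): [2.57, 2.57, 3.14, 3.14, 3.14, 3.14].

INTERFACE

Orientations are given as a rotation vector (axis times angle).
In Python, from workcell import read_state, vision, ticket gives the robot as it stands. The module is installed in compiled form; this text tells all that it offers.
- The arm moves only by the tool jog_arm, never from a script. Its arguments are lists of equal length, an entry for each row: "turn": the turn, a rotation vector about the tool's x, y, z in rad, a list of three; "delta_pos": the shift along the tool's x, y, z in m, a list of three; "gripper": the finger opening in m, from 0 to 0.0854. In form: {"turn": [[rx, ry, rz], ...], "delta_pos": [[dx, dy, dz], ...], "gripper": [gripper, ...]}. A call has 1 to 20 rows; each row shifts and turns the commanded pose from where the row before left it, along the tool's axes as they then stand; what a row does not reach is not made up. A row lasts 1/12 s, in which the tool goes at most 41.7 mm and 7.16 degrees, less where a joint would pass 70% of its speed; a pose out of reach is approached as far as the arm can. A call with a gripper value outside its range is refused whole. The fingers move at their own pace and stop on an object; "grip_force" is the grip in N (left out, the last holds). Time passes only in rows, so rows that do not move let the fingers close. It gives the time, the measured TCP pose, the force, the opening and the grip force at its end, in the units of the state.
- read_state(): the state, without advancing time (a new reading comes with each control period).
- vision.read_camera(name): name is "scene" or "side" or "wrist"; returns the picture (420x560x3 uint8, red, green, blue); there is no depth.
- vision.calibration(name): a dict with "vfov" (degrees; the focal length in pixels is half the picture's height over the tangent of half this angle, whatever the lens; pixels are square), "cx", "cy" (the principal point, pixels), "R" (3x3) and "t" (3): a world point X has camera coordinates R X + t; the wrist camera has in their place "mount" (4x4, takes a point from camera to tool coordinates, whose origin is the TCP and whose axes are the flange's). Camera axes: x right, y down, z forward; pixel columns grow to the right and rows downward; lengths in m; the calibration is good to about 2 mm. A picture is of the moment at which its call begins: read the wrist's pose just before it. calibration takes no time and is no camera call.
- ticket.finish_job(): hands the job in; it is judged then, once.
The state is a dict: "time": time; "q": joint angles; "joint_vel": joint speeds; "joint_torque": joint torques, N m; "tool_pos": TCP position; "tcp_rot": TCP orientation; "wrist_force": force on the tool from outside, world axes, zero at the start; "torque": the same for the moment, N m; "width": opening from 0.0 (shut) to 1.0 (fully open); "grip_force": force on a finger pad.
Only numpy, scipy, OpenCV 4.12 (cv2) and the standard library are available. Lean on these libraries where they do the work, as an engineer would, in place of code of your own. Each camera call takes 0.05 s, during which the arm holds its last target. There are 200 camera calls.

## Working session

There is one attempt and no reset: what is moved stays moved. The work goes in short steps, Python scripts to look and compute and a tool call to move; the robot and the scene stay as the last step left them, time stands still between calls to the robot, and variables do not carry over. Pictures are saved under pics/ and viewed, at most 10 in all, crops included, and the job is handed in when it is done.

Besides the shell and the picture viewer there is one more tool, called after "Call:" as name(argument=value, ...) on one line, values as JSON. jog_arm: Moves the arm, as the interface text tells. Its arguments: {"type":"object","properties":{"turn":{"type":"array","items":{"type":"array","items":{"type":"number"}}},"delta_pos":{"type":"array","items":{"type":"array","items":{"type":"number"}}},"gripper":{"type":"array","items":{"type":"number"}},"grip_force":{"type":"number"}},"required":["turn","delta_pos","gripper"]}

```bash
mkdir -p pics
cat > h.py <<'E'
import numpy as np,cv2
from scipy.spatial.transform import Rotation as Ro
from workcell import read_state,vision,ticket
def cam(n,s=None):
    c=vision.calibration(n); s=s or read_state()
    if 'mount' in c:
        T=np.eye(4);T[:3,:3]=Ro.from_rotvec(s['tcp_rot']).as_matrix();T[:3,3]=s['tool_pos']
        W=T@np.array(c['mount']);R=W[:3,:3].T;t=-R@W[:3,3]
    else: R=np.array(c['R']);t=np.array(c['t'])
    return R,t,210/np.tan(np.radians(c['vfov'])/2),c['cx'],c['cy']
def ray(C,u,v):
    R,t,f,cx,cy=C; return -R.T@t, R.T@np.array([(u-cx)/f,(v-cy)/f,1])
def at(C,u,v,z):
    o,d=ray(C,u,v); return o+d*(z-o[2])/d[2]
def px(C,X):
    R,t,f,cx,cy=C; p=R@np.array(X)+t; return p[0]/p[2]*f+cx,p[1]/p[2]*f+cy
def snap(n,fn):
    s=read_state(); im=vision.read_camera(n); cv2.imwrite('pics/'+fn,im[:,:,::-1]); return im,cam(n,s)
E
python3 - <<'E'
from h import *
print(read_state())
for n in('scene','side','wrist'):
    im,C=snap(n,n+'0.png'); print(n,{k:v for k,v in vision.calibration(n).items() if k in('vfov','cx','cy','lens','dist')},list(vision.calibration(n)),(-C[0].T@C[1]).round(3),C[0][2].round(2))
E
```

```text
{'time': 0.0, 'q': array([-1.21289026e+00,  2.64746801e-01,  1.60541692e+00, -5.51239016e-06,
        1.27368159e+00, -3.68696362e-02]), 'joint_vel': array([ 6.82391207e-04,  1.06827448e-03, -5.96253362e-05,  1.99351901e-03,
        1.38202976e-03,  8.47209326e-04]), 'joint_torque': array([-7.23943012e-04, -5.15114808e+01, -3.67317224e+01, -1.42732092e-04,
        1.30556009e-02,  2.98156874e-05]), 'tool_pos': array([ 0.25935958, -0.62237471,  0.22994312]), 'tcp_rot': array([-3.07840955e+00, -6.15659827e-01,  5.73317571e-04]), 'wrist_force': array([-0.66838376, -0.14124279, -0.13020274]), 'torque': array([-0.03323586, -0.03449113, -0.01498172]), 'grip_force': 0.0, 'width': 0.9966348151761206}
scene {'vfov': 53.77727609627814, 'cx': 276.2842462717278, 'cy': 211.7699475400693} ['vfov', 'cx', 'cy', 'R', 't'] [0.174 0.623 0.755] [ 0.34 -0.62 -0.71]
side {'vfov': 50.47052613395546, 'cx': 274.5576561549234, 'cy': 205.61904974138764} ['vfov', 'cx', 'cy', 'R', 't'] [-0.056  0.921  0.752] [ 0.46 -0.7  -0.54]
wrist {'vfov': 65.49937063284861, 'cx': 279.91244570599946, 'cy': 209.54073736911369} ['vfov', 'cx', 'cy', 'mount'] [ 0.336 -0.591  0.373] [-0.29 -0.12 -0.95]
```

View pics/scene0.png

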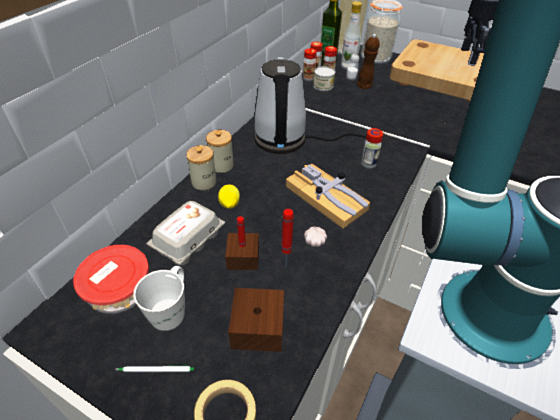

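View pics/side0.png

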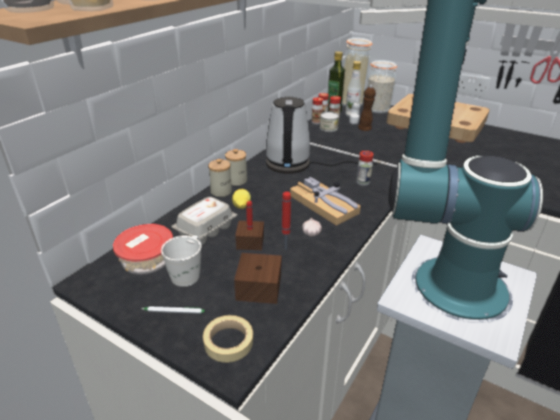

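The scene view shows the small stand with the small red punch at about (241,240) and the larger decoys: a punch at (288,235) and an empty block at (257,320). The cradle is at (327,193) with the hinge near its upper-left end, garlic at (315,237), lemon at (229,196), mug at (160,300) and jar at (372,148). I'll zoom in on the stand and cradle.

Run:
```python
from h import *
im=cv2.imread('pics/scene0.png')
a=cv2.resize(im[200:290,210:310],None,fx=4,fy=4,interpolation=cv2.INTER_CUBIC)
b=cv2.resize(im[150:240,280:380],None,fx=4,fy=4,interpolation=cv2.INTER_CUBIC)
cv2.imwrite('pics/zoom0.png',np.hstack([a,b]))
C=cam('scene')
for u,v,z in((241,218,.131),(241,245,.046),(288,211,.15),(286,265,0),(315,243,0),(327,193,.03),(310,172,.06),(257,311,.05)): print(u,v,at(C,u,v,z).round(3))
```

```text
241 218 [0.53  0.133 0.131]
241 245 [0.532 0.137 0.046]
288 211 [0.446 0.083 0.15 ]
286 265 [0.434 0.104 0.   ]
315 243 [0.406 0.012 0.   ]
327 193 [ 0.444 -0.133  0.03 ]
310 172 [ 0.505 -0.153  0.06 ]
257 311 [0.413 0.265 0.05 ]
```

View pics/zoom0.png

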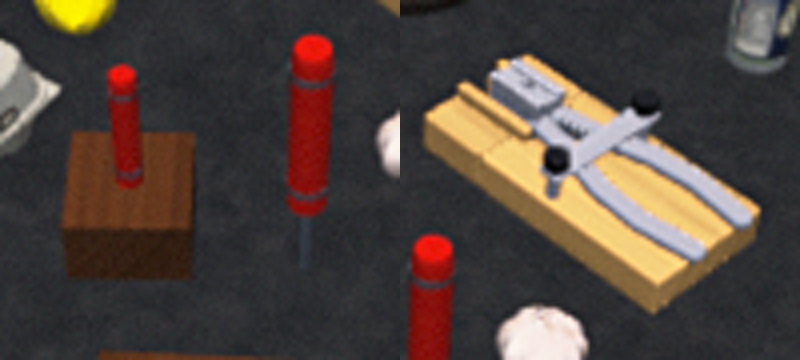

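Call:
jog_arm(turn=[[0,0,0],[0,0,0],[0,0,0],[0,0,0],[0,0,0],[0,0,0],[0,0,0],[0,0,0],[0,0,0],[0,0,0],[0,0,0],[0,0,0],[0,0,0],[0,0,0],[0,0,0],[0,0,0],[0,0,0],[0,0,0],[0,0,0],[0,0,0]], delta_pos=[[0.012,-0.01,0],[0.026,-0.022,0],[0.026,-0.022,0],[0.026,-0.022,0],[0.026,-0.022,0],[0.026,-0.022,0],[0.026,-0.022,0],[0.026,-0.022,0],[0.026,-0.022,0],[0.026,-0.022,0],[0.026,-0.022,0],[0.026,-0.022,0],[0.026,-0.022,0],[0.026,-0.022,0.01],[0.026,-0.022,0.02],[0.015,-0.015,0.02],[0.006,-0.007,0.02],[0,0,0.01],[0,0,0],[0,0,0]], gripper=[0.05,0.05,0.05,0.05,0.05,0.05,0.05,0.05,0.05,0.05,0.05,0.05,0.05,0.05,0.05,0.05,0.05,0.05,0.05,0.05])

```text
time: 1.82
tool_pos: [0.4946, -0.1566, 0.151]
tcp_rot: [-3.08, -0.616, 0.002]
wrist_force: [0.6, 0.7, 0.7]
width: 0.587
grip_force: 0.0
```

Run:
```python
from h import *
s=read_state();print(s['time'],s['tool_pos'],s['tcp_rot'])
snap('wrist','w1.png')
```

```text
1.8167 [ 0.49459936 -0.15655144  0.15098561] [-3.08007788e+00 -6.16236155e-01  2.05567244e-03]
```

View pics/w1.png

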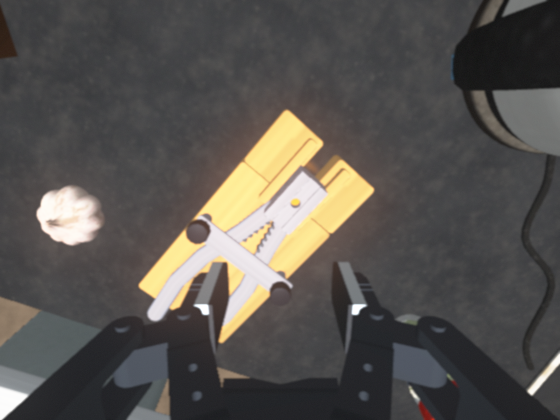

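The wrist view shows the hinge with a brass-coloured hole at about (295,202). The garlic is at (70,215), and the jar is partly hidden behind the right finger at (420,370). I'll measure the hole and the groove direction.

Run:
```python
from h import *
im=cv2.imread('pics/w1.png');C=cam('wrist')
hsv=cv2.cvtColor(im,cv2.COLOR_BGR2HSV);m=(hsv[...,1]>90);
w=np.zeros_like(m);w[192:212,285:306]=1;v,u=np.where(m&w)
print(len(u),u.mean(),v.mean(),u.min(),u.max(),v.min(),v.max())
c=at(C,u.mean(),v.mean(),.055);print('hole',c)
# cradle long left edge & right edge, z=.03
for p in((287,110),(373,190),(140,287),(222,341)):print(at(C,*p,.03).round(4))
z=cv2.resize(im[100:320,170:390],None,fx=2.7,fy=2.7,interpolation=cv2.INTER_CUBIC)
cv2.imwrite('pics/w1z.png',z)
S=cam('scene');print('scene px of hole',px(S,c))
print(cam('wrist')[0])
im=cv2.imread('pics/scene0.png');h=cv2.cvtColor(im,cv2.COLOR_BGR2HSV)
m=((h[...,0]<8)|(h[...,0]>172))&(h[...,1]>150)&(h[...,2]>90)
from numpy import where
w=np.zeros_like(m);w[205:255,228:255]=1;v,u=where(m&w)
for r in range(v.min(),v.max()+1,4):
  k=u[v==r];print(r,k.min(),k.max(),end=' | ')
print(v.min(),v.max())
```

```text
49 294.8775510204082 201.91836734693877 291 299 199 205
hole [ 0.50738186 -0.16438732  0.055     ]
[ 0.5668 -0.1332  0.03  ]
[ 0.5354 -0.2248  0.03  ]
[ 0.3698 -0.0686  0.03  ]
[ 0.3411 -0.1591  0.03  ]
scene px of hole (np.float64(311.0083796364749), np.float64(170.87258533608406))
[[ 3.83649598e-01 -9.23478295e-01  9.08138594e-04]
 [-8.75675092e-01 -3.63477602e-01  3.17926353e-01]
 [-2.93267998e-01 -1.22767552e-01 -9.48114977e-01]]
216 239 241 | 220 237 243 | Traceback (most recent call last):
  File "<stdin>", line 18, in <module>
    return umr_minimum(a, axis, None, out, keepdims, initial, where)
ValueError: zero-size array to reduction operation minimum which has no identity
```

View pics/w1z.png

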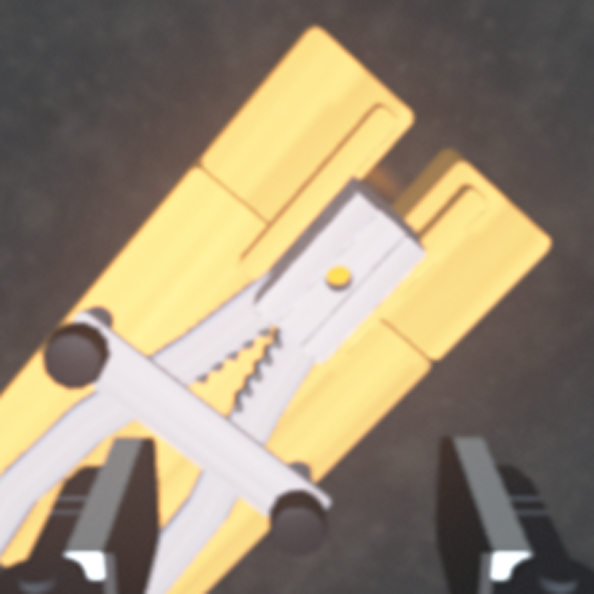

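The zoom confirms the brass pin lies on the groove's midline at (295,202) in the wrist frame. The cradle measures 207 x 95 mm, which matches its given size. Next I'll move above the small stand.

Call:
jog_arm(turn=[[0,0,0],[0,0,0],[0,0,0],[0,0,0],[0,0,0],[0,0,0],[0,0,0],[0,0,0],[0,0,0],[0,0,0],[0,0,0],[0,0,0],[0,0,0],[0,0,0]], delta_pos=[[0,0,-0.015],[0.008,-0.014,-0.025],[0.015,-0.026,0],[0.015,-0.026,0],[0.015,-0.026,0],[0.015,-0.026,0],[0.015,-0.026,0],[0.015,-0.026,0],[0.015,-0.026,0],[0.015,-0.026,0],[0.015,-0.026,0],[0.002,-0.008,0],[0,0,0],[0,0,0]], gripper=[0.05,0.05,0.05,0.05,0.05,0.05,0.05,0.05,0.05,0.05,0.05,0.05,0.05,0.05])

```text
time: 3.03
tool_pos: [0.5313, 0.1348, 0.1924]
tcp_rot: [3.08, 0.616, 0.002]
wrist_force: [-0.2, 0.0, 0.6]
width: 0.586
grip_force: 0.0
```

Run:
```python
from h import *
s=read_state();print(s['time'],s['tool_pos'],s['tcp_rot'])
im,C=snap('wrist','w2.png')
h=cv2.cvtColor(im,cv2.COLOR_RGB2HSV)
m=(((h[...,0]<8)|(h[...,0]>172))&(h[...,1]>170)&(h[...,2]>90)).astype(np.uint8)
n,l,st,ce=cv2.connectedComponentsWithStats(m)
for i in range(1,n):
  if st[i][4]>60: print(st[i],ce[i].round(1),at(C,*ce[i],.131).round(4))
print(px(C,(.531,.135,.131)),px(C,(.531,.135,.046)))
```

```text
3.0333 [0.53131682 0.13476455 0.1923947 ] [3.07975492e+00 6.16225852e-01 2.35213953e-03]
[384   2  13   8  61] [390.9   5.4] [0.6758 0.1297 0.131 ]
[271 190  21  24 338] [280.5 201.6] [0.5495 0.1422 0.131 ]
[270 213  23  24 408] [281.1 224.7] [0.5347 0.1356 0.131 ]
[259 286  19  10  94] [268.1 290.1] [0.4848 0.1249 0.131 ]
[ 251  297   28   71 1546] [265.8 332.3] [0.4502 0.1128 0.131 ]
[251 370  27  12 207] [264.9 375.5] [0.4115 0.0981 0.131 ]
(np.float64(279.8139593140545), np.float64(229.7865347536251)) (np.float64(279.72226286980714), np.float64(195.04834397639146))
```

View pics/w2.png

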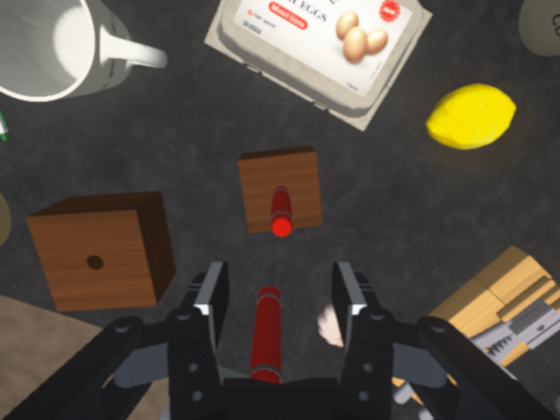

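The wrist view shows the small punch's top at (282,227) above the small block centred near (281,191). The large punch is at (267,330), clear of the fingers. I'll correct by +2 mm in x and +1 mm in y, then descend and grip.

Call:
jog_arm(turn=[[0,0,0],[0,0,0],[0,0,0],[0,0,0],[0,0,0],[0,0,0],[0,0,0],[0,0,0],[0,0,0],[0,0,0],[0,0,0],[0,0,0],[0,0,0],[0,0,0],[0,0,0],[0,0,0],[0,0,0]], delta_pos=[[0.002,0.001,0.01],[0,0,0.02],[0,0,0.025],[0,0,0.025],[0,0,0.02],[0,0,0.015],[0,0,0.005],[0,0,0],[0,0,0],[0,0,0],[0,0,0],[0,0,0],[0,0,0],[0,0,0],[0,0,0],[0,0,0],[0,0,0]], gripper=[0.05,0.05,0.05,0.05,0.05,0.05,0.05,0.05,0.01,0.01,0.01,0.01,0.01,0.01,0.01,0.01,0.01], grip_force=80)

```text
time: 4.5
tool_pos: [0.5343, 0.1354, 0.0729]
tcp_rot: [3.08, 0.617, 0.005]
wrist_force: [-0.4, -1.6, 5.6]
width: 0.17
grip_force: 78.2
```

Call:
jog_arm(turn=[[0,0,0],[0,0,0],[0,0,0],[0,0,0],[0,0,0],[0,0,0],[0,0,0],[0,0,0]], delta_pos=[[0,0,-0.005],[0,0,-0.015],[0,0,-0.02],[0,0,-0.02],[0,0,-0.02],[0,0,-0.02],[0,0,0],[0,0,0]], gripper=[0.01,0.01,0.01,0.01,0.01,0.01,0.01,0.01])

```text
time: 5.17
tool_pos: [0.5337, 0.1358, 0.1724]
tcp_rot: [-3.08, -0.616, -0.004]
wrist_force: [-0.4, 0.1, -1.8]
width: 0.168
grip_force: 78.3
```

Run:
```python
from h import *
s=read_state();print(s['time'],s['tool_pos'],s['tcp_rot'],s['wrist_force'],s['width'],s['grip_force'])
im,C=snap('wrist','w3.png')
im2,_=snap('scene','s3.png')
p=s['tool_pos'];print(px(C,p),px(C,p-[0,0,.066]),px(cam('scene'),p-[0,0,.066]))
a=cv2.resize(im[110:320,175:385],(560,560),interpolation=cv2.INTER_CUBIC)
u,v=map(int,px(cam('scene'),p))
b=cv2.resize(im2[v-50:v+50,u-20:u+20],(224,560),interpolation=cv2.INTER_CUBIC)
cv2.imwrite('pics/z3.png',np.hstack([a,b])[:,:,::-1])
```

```text
5.1667 [0.53367075 0.13578102 0.17239263] [-3.08027241 -0.61638197 -0.00438144] [-0.40918547  0.14892189 -1.76092988] 0.168397164404825 78.25536735355854
(np.float64(280.6221283838276), np.float64(276.10095804671715)) (np.float64(280.3748655265755), np.float64(227.1216972045755)) (np.float64(239.403692793196), np.float64(226.00944958072057))
```

View pics/z3.png

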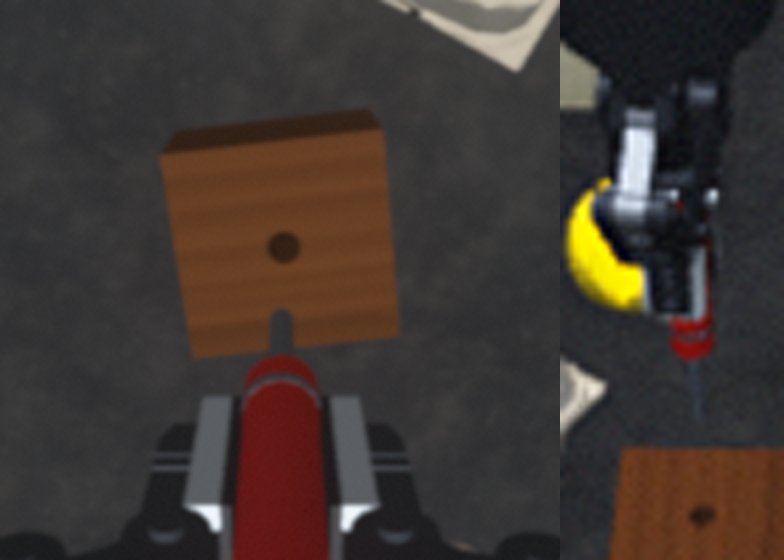

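The view shows the punch hanging straight in the grip. Its tip is at about raw (281,228), where the model predicts (280,227). The stand hole is at (281.5,202.6). Moving over the hinge.

Call:
jog_arm(turn=[[0,0,0],[0,0,0],[0,0,0],[0,0,0],[0,0,0],[0,0,0],[0,0,0],[0,0,0],[0,0,0],[0,0,0],[0,0,0],[0,0,0],[0,0,0],[0,0,0],[0,0,0],[0,0,0]], delta_pos=[[-0.006,0.011,0],[-0.0125,0.024,0],[-0.0125,0.024,0],[-0.0125,0.024,0],[-0.0125,0.024,0],[-0.0125,0.024,0],[-0.0125,0.024,0],[-0.0125,0.024,0],[-0.0125,0.024,0],[-0.0125,0.024,0],[-0.0125,0.024,0],[-0.006,0.012,0.005],[-0.0025,0.004,0.01],[0,0,0.01],[0,0,0.005],[0,0,0]], gripper=[0.01,0.01,0.01,0.01,0.01,0.01,0.01,0.01,0.01,0.01,0.01,0.01,0.01,0.01,0.01,0.01])

```text
time: 6.6
tool_pos: [0.5048, -0.1629, 0.1382]
tcp_rot: [-3.077, -0.617, 0.007]
wrist_force: [-0.6, -1.0, -1.3]
width: 0.168
grip_force: 78.3
```

Run:
```python
from h import *
s=read_state();print(s['time'],s['tool_pos'],s['tcp_rot'],s['wrist_force'])
im,C=snap('wrist','w4.png')
p=s['tool_pos'];print('tip',px(C,p-[0,0,.067]),'hole',px(C,(.5074,-.1644,.055)),px(C,(.5074,-.1644,.057)))
a=cv2.resize(im[150:270,220:340],(600,600),interpolation=cv2.INTER_CUBIC)
cv2.imwrite('pics/z4.png',a[:,:,::-1])
C0=cam('wrist',dict(tool_pos=np.array([.53367,.13578,.17239]),tcp_rot=np.array([-3.08027,-.61638,-.00438])))
print('mouth',at(C0,281.5,202.6,.046))
```

```text
6.6 [ 0.50479851 -0.16293977  0.13818209] [-3.07699326 -0.61658951  0.00705185] [-0.56958726 -0.99673199 -1.28634453]
tip (np.float64(280.81266338316607), np.float64(225.99959109221723)) hole (np.float64(284.04834190603594), np.float64(215.51930249217347)) (np.float64(284.0702313057507), np.float64(216.45133252868575))
mouth [0.53310038 0.13436961 0.046     ]
```

View pics/z4.png

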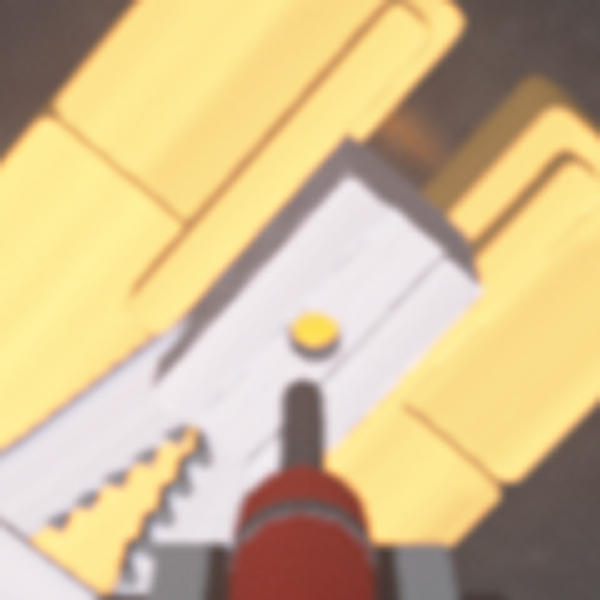

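The crop (5x, origin 220,150) shows the hole mouth centred at about (315,336) and the tip's leading edge at (303,380). The tip therefore has to move toward image-up and slightly right.

Run:
```python
from h import *
s=read_state();C=cam('wrist');R=Ro.from_rotvec(s['tcp_rot']).as_matrix()
print(s['tool_pos'],R.T[2])
h=at(C,220+315/5,150+336/5,.057)
# tip: leading rim point
for L in(.065,.067,.069):
  z=s['tool_pos'][2]-L; t=at(C,220+303/5,150+380/5,z)-R[:,0]*.003
  print(L,'hole',h.round(4),'tip',t.round(4),'tip-tcp tool',(R.T@(t-s['tool_pos'])).round(4),'move tool',(R.T@(h-t)).round(4))
```

```text
[ 0.50561338 -0.16308316  0.13930886] [-0.00349027  0.00171055 -0.99999245]
0.065 hole [ 0.5071 -0.1643  0.057 ] tip [ 0.5036 -0.1639  0.0743] tip-tcp tool [-0.002   0.0001  0.065 ] move tool [0.0031 0.0018 0.0173]
0.067 hole [ 0.5071 -0.1643  0.057 ] tip [ 0.5029 -0.1642  0.0723] tip-tcp tool [-0.0028  0.0001  0.067 ] move tool [0.0039 0.0018 0.0153]
0.069 hole [ 0.5071 -0.1643  0.057 ] tip [ 0.5022 -0.1645  0.0703] tip-tcp tool [-0.0035  0.0001  0.069 ] move tool [0.0047 0.0018 0.0133]
```

Call:
jog_arm(turn=[[0,0,0],[0,0,0],[0,0,0],[0,0,0],[0,0,0],[0,0,0],[0,0,0]], delta_pos=[[0.0018,0.0008,0],[0.0018,0.0009,0],[0,0,0.003],[0,0,0.004],[0,0,0.003],[0,0,0],[0,0,0]], gripper=[0.01,0.01,0.01,0.01,0.01,0.01,0.01])

```text
time: 7.23
tool_pos: [0.5104, -0.1648, 0.1309]
tcp_rot: [-3.08, -0.616, 0.001]
wrist_force: [0.2, 0.0, -1.5]
width: 0.167
grip_force: 78.3
```

Run:
```python
from h import *
s=read_state();print(s['time'],s['tool_pos'],s['tcp_rot'],s['wrist_force'])
im,C=snap('wrist','w5.png')
a=cv2.resize(im[170:260,230:335],(700,600),interpolation=cv2.INTER_CUBIC)
cv2.imwrite('pics/z5.png',a[:,:,::-1])
```

```text
7.2333 [ 0.51044881 -0.16475689  0.13086279] [-3.08012264e+00 -6.16119819e-01  1.19879860e-03] [ 0.24328634  0.03277395 -1.4941023 ]
```

View pics/z5.png

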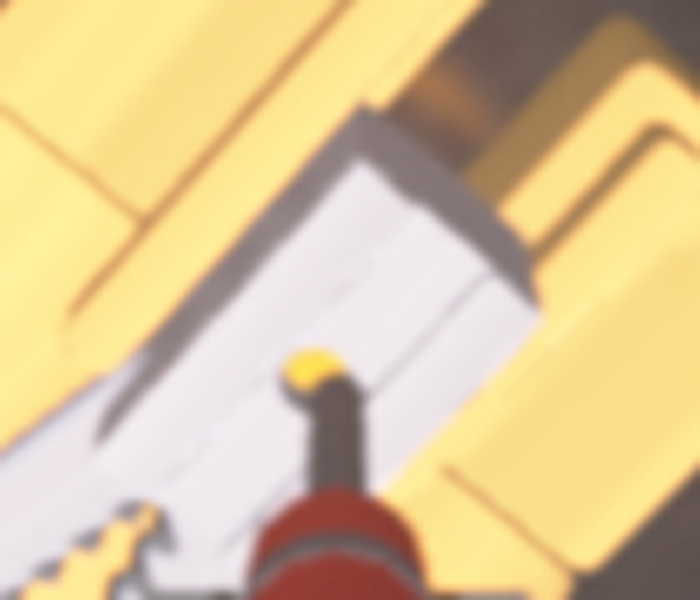

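The crop (6.67x, origin 230,170) shows the tip's leading edge at (337,375) and the hole mouth centred at about (318,380). The tip is now slightly too far right, because the arm was still settling when I took the last picture.

Run:
```python
from h import *
s=read_state();R=Ro.from_rotvec(s['tcp_rot']).as_matrix()
print(s['time'],s['tool_pos'],s['tcp_rot'],s['joint_vel'].round(4))
s0=dict(tool_pos=np.array([.51044881,-.16475689,.13086279]),tcp_rot=np.array([-3.08012264,-.61611982,.0011988]));C=cam('wrist',s0)
im=cv2.imread('pics/w5.png');hsv=cv2.cvtColor(im,cv2.COLOR_BGR2HSV)
k=6.6667
h=at(C,230+318/k,170+380/k,.057)
print('left edge',at(C,230+282/k,170+378/k,.057), 'top',at(C,230+310/k,170+345/k,.057))
t=at(C,230+337/k,170+375/k,s0['tool_pos'][2]-.067)-R[:,0]*.0028
print(h,t,'tip-tcp',(R.T@(t-s0['tool_pos'])).round(4),'move',(R.T@(h-t)).round(4))
print('earlier hole (0.5071,-.1643) minus now', (R.T@(np.array([.5071,-.1643,.057])-t)).round(4))
C4=cam('wrist',dict(tool_pos=np.array([.50479851,-.16293977,.13818209]),tcp_rot=np.array([-3.07699326,-.61658951,.00705185])))
print('hole w4',at(C4,283,217.2,.057))
```

```text
7.2833 [ 0.5106354  -0.1648869   0.13108293] [-3.08041014e+00 -6.15967723e-01  5.26540269e-04] [-0.0017 -0.0025 -0.0063  0.0003 -0.0011  0.0003]
left edge [ 0.5054231  -0.16057043  0.057     ] top [ 0.51005127 -0.1618949   0.057     ]
[ 0.50668807 -0.16420532  0.057     ] [ 0.50790667 -0.16588333  0.0638636 ] tip-tcp [-0.0028  0.0001  0.067 ] move [-0.0005 -0.002   0.0069]
earlier hole (0.5071,-.1643) minus now [-0.0001 -0.0018  0.0069]
hole w4 [ 0.50656342 -0.16390592  0.057     ]
```

Call:
jog_arm(turn=[[0,0,0],[0,0,0],[0,0,0],[0,0,0],[0,0,0],[0,0,0],[0,0,0],[0,0,0],[0,0,0]], delta_pos=[[-0.0004,-0.0009,0],[0,-0.0009,0],[0,0,0],[0,0,0.001],[0,0,0.001],[0,0,0.001],[0,0,0.001],[0,0,0.001],[0,0,0]], gripper=[0.01,0.01,0.01,0.01,0.01,0.01,0.01,0.01,0.01])

```text
time: 8.03
tool_pos: [0.5095, -0.1633, 0.1259]
tcp_rot: [-3.08, -0.616, 0.001]
wrist_force: [-0.3, 0.9, -0.5]
width: 0.167
grip_force: 78.3
```

Call:
jog_arm(turn=[[0,0,0],[0,0,0],[0,0,0],[0,0,0]], delta_pos=[[0,0,0.0007],[0,0,0.0007],[0,0,0.0006],[0,0,0]], gripper=[0.01,0.01,0.01,0.01])

```text
time: 8.37
tool_pos: [0.5097, -0.1634, 0.1241]
tcp_rot: [-3.08, -0.616, 0.0]
wrist_force: [-0.6, -0.2, -0.7]
width: 0.166
grip_force: 78.3
```

Call:
jog_arm(turn=[[0,0,0],[0,0,0],[0,0,0]], delta_pos=[[0,0,0.0005],[0,0,0.0005],[0,0,0]], gripper=[0.01,0.01,0.01])

```text
time: 8.62
tool_pos: [0.5096, -0.1634, 0.1232]
tcp_rot: [-3.08, -0.616, 0.0]
wrist_force: [-0.6, -0.5, -0.1]
width: 0.164
grip_force: 78.3
```

Call:
jog_arm(turn=[[0,0,0],[0,0,0],[0,0,0]], delta_pos=[[0,0,0.0005],[0,0,0.0005],[0,0,0]], gripper=[0.01,0.01,0.01])

```text
time: 8.87
tool_pos: [0.5096, -0.1634, 0.1221]
tcp_rot: [-3.08, -0.616, 0.0]
wrist_force: [1.0, -0.0, -0.6]
width: 0.164
grip_force: 78.3
```

Call:
jog_arm(turn=[[0,0,0],[0,0,0],[0,0,0]], delta_pos=[[0,0,0.0005],[0,0,0.0005],[0,0,0]], gripper=[0.01,0.01,0.01])

```text
time: 9.12
tool_pos: [0.5097, -0.1634, 0.1211]
tcp_rot: [-3.08, -0.616, 0.0]
wrist_force: [-1.2, 0.2, -1.0]
width: 0.169
grip_force: 78.3
```

Call:
jog_arm(turn=[[0,0,0],[0,0,0],[0,0,0],[0,0,0]], delta_pos=[[0,0,0.0005],[0,0,0.0005],[0,0,0.0005],[0,0,0.0005]], gripper=[0.01,0.01,0.01,0.01])

```text
time: 9.45
tool_pos: [0.5097, -0.1634, 0.1192]
tcp_rot: [-3.081, -0.616, 0.0]
wrist_force: [-1.1, -0.2, -1.4]
width: 0.164
grip_force: 78.3
```

Call:
jog_arm(turn=[[0,0,0],[0,0,0],[0,0,0],[0,0,0]], delta_pos=[[0,0,0.0005],[0,0,0.0005],[0,0,0.0005],[0,0,0.0005]], gripper=[0.01,0.01,0.01,0.01])

```text
time: 9.78
tool_pos: [0.5098, -0.1634, 0.1175]
tcp_rot: [-3.081, -0.616, -0.0]
wrist_force: [-1.3, 1.4, 4.3]
width: 0.166
grip_force: 78.8
```

Call:
jog_arm(turn=[[0,0,0],[0,0,0],[0,0,0],[0,0,0]], delta_pos=[[0,0,0.0005],[0,0,0.0005],[0,0,0.0005],[0,0,0.0005]], gripper=[0.01,0.01,0.01,0.01])

```text
time: 10.12
tool_pos: [0.5102, -0.1635, 0.1169]
tcp_rot: [3.08, 0.616, 0.001]
wrist_force: [-3.7, 2.0, 10.3]
width: 0.166
grip_force: 79.5
```

Call:
jog_arm(turn=[[0,0,0],[0,0,0],[0,0,0],[0,0,0]], delta_pos=[[0,0,0.0003],[0,0,0.0003],[0,0,0.0003],[0,0,0.0003]], gripper=[0.01,0.01,0.01,0.01])

```text
time: 10.45
tool_pos: [0.5102, -0.1635, 0.1158]
tcp_rot: [3.08, 0.616, 0.001]
wrist_force: [-4.6, 2.6, 9.2]
width: 0.166
grip_force: 79.5
```

Call:
jog_arm(turn=[[0,0,0],[0,0,0],[0,0,0],[0,0,0]], delta_pos=[[0,0,0.0003],[0,0,0.0003],[0,0,0.0003],[0,0,0.0003]], gripper=[0.01,0.01,0.01,0.01])

```text
time: 10.78
tool_pos: [0.5102, -0.1635, 0.1147]
tcp_rot: [3.08, 0.616, 0.001]
wrist_force: [-3.9, 1.4, 10.5]
width: 0.168
grip_force: 79.5
```

Call:
jog_arm(turn=[[0,0,0],[0,0,0],[0,0,0],[0,0,0],[0,0,0],[0,0,0],[0,0,0],[0,0,0],[0,0,0],[0,0,0]], delta_pos=[[-0.0002,-0.0001,0.0003],[-0.0001,-0.0002,0.0003],[0,0,0.0003],[0,0,0.0003],[0,0,0.0003],[0,0,0.0003],[0,0,0.0003],[0,0,0.0003],[0,0,0.0003],[0,0,0.0003]], gripper=[0.01,0.01,0.01,0.01,0.01,0.01,0.01,0.01,0.01,0.01])

```text
time: 11.62
tool_pos: [0.51, -0.1634, 0.1118]
tcp_rot: [3.08, 0.616, 0.002]
wrist_force: [-2.8, 1.1, 10.9]
width: 0.169
grip_force: 79.5
```

Call:
jog_arm(turn=[[0,0,0],[0,0,0],[0,0,0],[0,0,0],[0,0,0],[0,0,0],[0,0,0],[0,0,0],[0,0,0],[0,0,0]], delta_pos=[[0,0,0.0004],[0,0,0.0004],[0,0,0.0004],[0,0,0.0004],[0,0,0.0004],[0,0,0.0004],[0,0,0.0004],[0,0,0.0004],[0,0,0.0004],[0,0,0.0004]], gripper=[0.01,0.01,0.01,0.01,0.01,0.01,0.01,0.01,0.01,0.01])

```text
time: 12.45
tool_pos: [0.51, -0.1634, 0.1079]
tcp_rot: [3.08, 0.616, 0.002]
wrist_force: [-4.0, 2.7, 10.2]
width: 0.164
grip_force: 79.5
```

Call:
jog_arm(turn=[[0,0,0],[0,0,0],[0,0,0],[0,0,0],[0,0,0],[0,0,0],[0,0,0],[0,0,0],[0,0,0],[0,0,0],[0,0,0],[0,0,0]], delta_pos=[[-0.0002,-0.0002,0.0004],[0,0,0.0004],[0,0,0.0004],[0,0,0.0004],[0,0,0.0004],[0,0,0.0004],[0,0,0.0004],[0,0,0.0004],[0,0,0.0004],[0,0,0.0004],[0,0,0.0004],[0,0,0.0004]], gripper=[0.01,0.01,0.01,0.01,0.01,0.01,0.01,0.01,0.01,0.01,0.01,0.01])

```text
time: 13.45
tool_pos: [0.51, -0.1634, 0.1032]
tcp_rot: [3.08, 0.616, 0.002]
wrist_force: [-4.4, 1.4, 10.4]
width: 0.168
grip_force: 79.5
```

Call:
jog_arm(turn=[[0,0,0],[0,0,0],[0,0,0],[0,0,0],[0,0,0],[0,0,0],[0,0,0],[0,0,0],[0,0,0],[0,0,0],[0,0,0],[0,0,0]], delta_pos=[[0,0,0.0004],[0,0,0.0004],[0,0,0.0004],[0,0,0.0004],[0,0,0.0004],[0,0,0.0004],[0,0,0.0004],[0,0,0.0004],[0,0,0.0004],[0,0,0.0004],[0,0,0.0004],[0,0,0.0004]], gripper=[0.01,0.01,0.01,0.01,0.01,0.01,0.01,0.01,0.01,0.01,0.01,0.01])

```text
time: 14.45
tool_pos: [0.5099, -0.1634, 0.0984]
tcp_rot: [3.08, 0.616, 0.002]
wrist_force: [-4.6, 0.4, 11.6]
width: 0.169
grip_force: 79.5
```

Call:
jog_arm(turn=[[0,0,0],[0,0,0],[0,0,0],[0,0,0],[0,0,0]], delta_pos=[[0,0,0.0003],[0,0,0.0003],[0,0,0.0003],[0,0,0.0003],[0,0,0.0003]], gripper=[0.01,0.01,0.01,0.01,0.01])

```text
time: 14.87
tool_pos: [0.5099, -0.1634, 0.0969]
tcp_rot: [3.08, 0.616, 0.002]
wrist_force: [-5.0, 1.6, 10.9]
width: 0.17
grip_force: 79.5
```

Call:
jog_arm(turn=[[0,0,0],[0,0,0],[0,0,0]], delta_pos=[[0,0,0.0003],[0,0,0.0003],[0,0,0.0003]], gripper=[0.01,0.01,0.01])

```text
time: 15.12
tool_pos: [0.5099, -0.1634, 0.096]
tcp_rot: [3.08, 0.616, 0.002]
wrist_force: [-3.7, 2.5, 11.3]
width: 0.164
grip_force: 79.5
```

Call:
jog_arm(turn=[[0,0,0],[0,0,0]], delta_pos=[[0,0,0.0003],[0,0,0.0003]], gripper=[0.01,0.01])

```text
time: 15.28
tool_pos: [0.5099, -0.1634, 0.0954]
tcp_rot: [3.08, 0.616, 0.002]
wrist_force: [-4.5, 1.8, 10.9]
width: 0.169
grip_force: 79.5
```

Call:
jog_arm(turn=[[0,0,0],[0,0,0],[0,0,0]], delta_pos=[[0,0,0.0002],[0,0,0.0002],[0,0,0.0002]], gripper=[0.01,0.01,0.01])

```text
time: 15.53
tool_pos: [0.5099, -0.1634, 0.0947]
tcp_rot: [3.08, 0.616, 0.002]
wrist_force: [-4.1, 0.9, 10.8]
width: 0.166
grip_force: 79.6
```

Call:
jog_arm(turn=[[0,0,0],[0,0,0],[0,0,0]], delta_pos=[[0,0,0.0002],[0,0,0.0002],[0,0,0.0002]], gripper=[0.01,0.01,0.01])

```text
time: 15.78
tool_pos: [0.5099, -0.1634, 0.0941]
tcp_rot: [3.08, 0.616, 0.002]
wrist_force: [-4.6, 0.6, 11.0]
width: 0.167
grip_force: 79.6
```

Call:
jog_arm(turn=[[0,0,0],[0,0,0]], delta_pos=[[0,0,0.0002],[0,0,0.0002]], gripper=[0.01,0.01])

```text
time: 15.95
tool_pos: [0.5099, -0.1634, 0.0937]
tcp_rot: [3.08, 0.616, 0.002]
wrist_force: [-5.3, 1.1, 13.4]
width: 0.166
grip_force: 79.6
```

Call:
jog_arm(turn=[[0,0,0],[0,0,0]], delta_pos=[[0,0,0.0003],[0,0,0]], gripper=[0.01,0.01])

```text
time: 16.12
tool_pos: [0.5099, -0.1634, 0.0937]
tcp_rot: [3.08, 0.616, 0.002]
wrist_force: [-5.4, 1.2, 12.4]
width: 0.163
grip_force: 79.7
```

Call:
jog_arm(turn=[[0,0,0],[0,0,0],[0,0,0],[0,0,0],[0,0,0],[0,0,0],[0,0,0],[0,0,0]], delta_pos=[[0,0,-0.002],[0,0,-0.006],[0,0,-0.01],[0,0,-0.015],[0,0,-0.02],[0,0,-0.02],[0,0,-0.01],[0,0,0]], gripper=[0.01,0.01,0.01,0.01,0.01,0.01,0.01,0.01])

```text
time: 16.78
tool_pos: [0.5116, -0.164, 0.1781]
tcp_rot: [3.077, 0.616, 0.009]
wrist_force: [0.5, -0.3, -0.1]
width: 0.168
grip_force: 78.3
```

Call:
jog_arm(turn=[[0,0,0],[0,0,0],[0,0,0],[0,0,0],[0,0,0],[0,0,0],[0,0,0],[0,0,0],[0,0,0],[0,0,0],[0,0,0],[0,0,0],[0,0,0],[0,0,0],[0,0,0],[0,0,0],[0,0,0]], delta_pos=[[0.006,-0.012,0],[0.0125,-0.024,0],[0.0125,-0.024,0],[0.0125,-0.024,0],[0.0125,-0.024,0],[0.0125,-0.024,0],[0.0125,-0.024,0],[0.0125,-0.024,0],[0.0125,-0.024,0],[0.0125,-0.024,0],[0.0125,-0.024,0],[0.006,-0.012,0],[0,-0.0025,0],[0,0,0],[0,0,0],[0,0,0],[0,0,0]], gripper=[0.01,0.01,0.01,0.01,0.01,0.01,0.01,0.01,0.01,0.01,0.01,0.01,0.01,0.01,0.01,0.01,0.01])

```text
time: 18.2
tool_pos: [0.533, 0.1344, 0.1742]
tcp_rot: [3.081, 0.614, -0.001]
wrist_force: [0.1, 0.4, -0.7]
width: 0.167
grip_force: 78.3
```

Run:
```python
from h import *
s=read_state();print(s['time'],s['tool_pos'],s['tcp_rot'],s['wrist_force'])
im,C=snap('wrist','w6.png')
R=Ro.from_rotvec(s['tcp_rot']).as_matrix()
print('delta to grasp xy (tool)',(R.T@(np.array([.5343,.1354,.0729])-s['tool_pos'])).round(4))
def mouth(im):
    # dark hole inside the brown block: darkest small blob
    g=im[185:222,255:310,0].astype(float); v,u=np.where(g<np.percentile(g[:18],50)*.62); return u.mean()+255,v.mean()+185,len(u)
print(mouth(im),mouth(cv2.imread('pics/w3.png')[:,:,::-1]))
a=cv2.resize(im[160:260,230:330],(600,600),interpolation=cv2.INTER_CUBIC)
cv2.imwrite('pics/z6.png',a[:,:,::-1])
```

```text
18.2 [0.53296245 0.13440123 0.17423397] [ 3.08073682e+00  6.13781267e-01 -5.18710770e-04] [ 0.14168869  0.38202787 -0.72379986]
delta to grasp xy (tool) [ 0.0017 -0.0004  0.1013]
(np.float64(279.8390804597701), np.float64(199.89655172413794), 87) (np.float64(281.0), np.float64(202.42045454545456), 88)
```

View pics/z6.png

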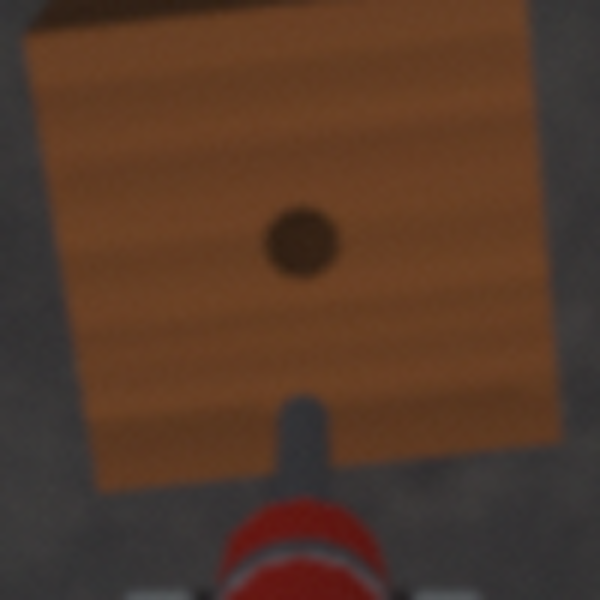

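The crop (6x, origin 230,160) shows the stand hole at (302,243) and the tip's leading edge at (303,395), so they are in line sideways.

Run:
```python
from h import *
s=read_state();print(s['tool_pos'],s['tcp_rot'])
s0=dict(tool_pos=np.array([.53296,.13440,.17423]),tcp_rot=np.array([3.08073682,.613781,-.00051871]));C=cam('wrist',s0)
R=Ro.from_rotvec(s0['tcp_rot']).as_matrix()
m=at(C,280.2,200.3,.046); t=at(C,280.5,225.8,s0['tool_pos'][2]-.067)-R[:,0]*.0028
print(m,t,R.T@(m-t), 'now tcp shift',R.T@(s['tool_pos']-s0['tool_pos']))
```

```text
[0.53304848 0.13446772 0.17432238] [ 3.08088552e+00  6.13679542e-01 -1.77551835e-04]
[0.5329807 0.1344578 0.046    ] [0.53074757 0.13339249 0.10723108] [ 0.00249442 -0.00014269  0.06123009] now tcp shift [ 1.07641147e-04 -2.86163626e-05 -9.24313962e-05]
```

Call:
jog_arm(turn=[[0,0,0],[0,0,0],[0,0,0],[0,0,0],[0,0,0],[0,0,0],[0,0,0],[0,0,0]], delta_pos=[[0.001,0,0.005],[0.001,0,0.012],[0,0,0.015],[0,0,0.015],[0,0,0.008],[0,0,0.004],[0,0,0.003],[0,0,0.003]], gripper=[0.01,0.01,0.01,0.01,0.01,0.01,0.01,0.01])

```text
time: 18.92
tool_pos: [0.5353, 0.1363, 0.1093]
tcp_rot: [3.081, 0.616, 0.001]
wrist_force: [-0.7, -0.1, -0.9]
width: 0.168
grip_force: 78.3
```

Call:
jog_arm(turn=[[0,0,0],[0,0,0],[0,0,0],[0,0,0],[0,0,0],[0,0,0],[0,0,0],[0,0,0],[0,0,0]], delta_pos=[[0,0,0.004],[0,0,0.005],[0,0,0.005],[0,0,0.005],[0,0,0.005],[0,0,0.004],[0,0,0.003],[0,0,0.002],[0,0,0]], gripper=[0.01,0.01,0.01,0.01,0.01,0.01,0.01,0.01,0.01])

```text
time: 19.67
tool_pos: [0.5345, 0.1362, 0.0758]
tcp_rot: [3.081, 0.616, -0.002]
wrist_force: [-0.4, 0.6, -0.9]
width: 0.167
grip_force: 78.3
```

Call:
jog_arm(turn=[[0,0,0],[0,0,0],[0,0,0],[0,0,0],[0,0,0]], delta_pos=[[0,0,0.001],[0,0,0.0008],[0,0,0.0005],[0,0,0],[0,0,0]], gripper=[0.01,0.01,0.01,0.01,0.01])

```text
time: 20.08
tool_pos: [0.535, 0.1364, 0.0742]
tcp_rot: [-3.081, -0.616, -0.0]
wrist_force: [-0.1, -0.2, -1.0]
width: 0.171
grip_force: 78.3
```

Call:
jog_arm(turn=[[0,0,0],[0,0,0],[0,0,0],[0,0,0],[0,0,0],[0,0,0],[0,0,0],[0,0,0],[0,0,0],[0,0,0],[0,0,0],[0,0,0],[0,0,0],[0,0,0],[0,0,0],[0,0,0]], delta_pos=[[0,0,0],[0,0,0],[0,0,0],[0,0,0],[0,0,0],[0,0,0],[0,0,-0.005],[0,0,-0.015],[0,0,-0.02],[0,0,-0.025],[0,0,-0.025],[0,0,-0.025],[0,0,-0.01],[0,0,0],[0,0,0],[0,0,0]], gripper=[0.02,0.03,0.05,0.05,0.05,0.05,0.05,0.05,0.05,0.05,0.05,0.05,0.05,0.05,0.05,0.05])

```text
time: 21.42
tool_pos: [0.5337, 0.1361, 0.1973]
tcp_rot: [-3.081, -0.616, 0.005]
wrist_force: [0.3, -0.3, -0.6]
width: 0.585
grip_force: 0.0
```

Run:
```python
from h import *
s=read_state();print(s['time'],s['tool_pos'],s['wrist_force'],s['width'])
im,C=snap('wrist','w7.png'); s0=dict(s)
h=cv2.cvtColor(im,cv2.COLOR_RGB2HSV)
m=(((h[...,0]<8)|(h[...,0]>172))&(h[...,1]>170)&(h[...,2]>60)).astype(np.uint8)
m=cv2.morphologyEx(m,cv2.MORPH_CLOSE,np.ones((5,5)))
n,l,st,ce=cv2.connectedComponentsWithStats(m)
for i in range(1,n):
  if st[i][4]>150: print(st[i],ce[i].round(1))
print('expect top',px(C,(.5335,.1347,.131)),'shoulder',px(C,(.5335,.1347,.046)))
a=cv2.imread('pics/scene0.png');b=snap('scene','s7.png')[0][:,:,::-1]
d=cv2.absdiff(a,b).max(2)
for n,(u,v) in dict(lemon=(229,196),garlic=(315,237),mug=(160,300),jar=(372,148),big=(288,235),punch=(241,230),hinge=(311,178)).items():
  w=d[v-18:v+18,u-14:u+14]; print(n,w.mean().round(1),(w>40).sum())
```

```text
21.4167 [0.53372527 0.13608926 0.19725034] [ 0.34138679 -0.27001875 -0.55658015] 0.585210827074184
[270 186  22  50 872] [280.4 211.8]
[ 252  285   29   81 1785] [267.8 327.9]
[251 367  29  17 335] [266.3 374.7]
expect top (np.float64(282.19855719828865), np.float64(227.4892204619448)) shoulder (np.float64(281.62722160680914), np.float64(193.53159901597593))
lemon 58.2 300
garlic 3.0 0
mug 2.5 0
jar 3.5 0
big 3.9 0
punch 6.2 11
hinge 3.1 0
```

Run:
```python
from h import *
for f,p in(('w2',([.53131682,.13476455,.1923947],[3.07975492,.61622585,.00235214])),('w7',([.53372527,.13608926,.19725034],[-3.081,-.616,.005]))):
  C=cam('wrist',dict(tool_pos=np.array(p[0]),tcp_rot=np.array(p[1])))
  h=cv2.cvtColor(cv2.imread(f'pics/{f}.png'),cv2.COLOR_BGR2HSV);m=(abs(h[...,0].astype(int)-29)<4)&(h[...,1]>200)
  v,u=np.where(m);print(f,len(u),at(C,u.mean(),v.mean(),.028).round(4))
ticket.finish_job()
```

```text
w2 4044 [0.6614 0.0021 0.028 ]
w7 3905 [0.6612 0.002  0.028 ]
the job is handed in; nothing more can be done
```

The hinge pin was pressed down to its hard stop, judged by feel since I took no picture of it. The highest push I read was about 15 N. The small punch is back upright in its stand, the lemon, garlic, mug and jar have not moved, and the job was handed in at about 21 s.

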